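Load a notched backing plate into the spring-fed plate magazine

ROBOT

A 6-joint arm with a two-finger parallel gripper is mounted at the origin on a cart in front of the work surface, level with it; the furniture and walls round the work are solid. World frame = base frame: x ahead of the robot, y to its left, z up, the work surface at z = 0. Lengths are in mm, angles in rad, forces in N, time in s.
With the tool pointing down it reaches from about 250 to 850 mm from the base axis. Payload 12.5 kg.
Tool frame: the origin (TCP) lies between the finger pads; the fingertips stand 8 mm ahead of it and the grasp point (between the pads) lies 11 mm behind it (r.tips_ahead is the distance from the TCP to the fingertips, in mm); z points along the fingers, y is the direction in which the jaws open and shut (so a half turn about z gives the same grasp; the last joint's range is limited). The gripper opens to 93 mm and grips with 3 to 60 N. Pads are 15 mm wide; open, the fingers measure 128 mm over their backs; the gripper's body (75 mm by 188 mm) begins 65 mm behind the grasp point.
Start: joints at [-1.319, 0.351, 1.652, -0, 1.139, -0.085], TCP at [181.776, -519.078, 226.633] pointing down, gripper open.
Joint ranges: [-2.75, 2.75], [-0.79, 2.1], [0.01, 2.65], [-1.57, 4.71], [0.07, 3.14], [-2.87, 2.87]. Speed limits (rad/s): [2.22, 2.22, 2.79, 3.14, 3.14, 3.14].

INTERFACE

Orientations are given as a unit quaternion [x, y, z, w].
In Python, from workcell import r gives the robot as it stands. The module is installed in compiled form; this text tells all that it offers.
- The arm moves only by the shell command python3 -m jog 'ROWS'. ROWS is JSON, a list of rows, each a list of 3 entries, a list of its own where there are three numbers: the shift along the tool's x, y, z as a fraction of full scale, then the turn, a rotation vector about the tool's x, y, z as a fraction of full scale, then the finger opening in mm, from 0 to 93. In form: [[[x, y, z], [rx, ry, rz], gripper], ...]. A call has 1 to 20 rows; each row is the pose to reach, as a shift and turn from the pose commanded when the call began, along the tool's axes at that moment; what a row does not reach only later rows make up. Full scale, the value 1, is 0.5 m for a shift and 1.5 rad for a turn. A row lasts 1/12 s, in which the tool goes at most 41.7 mm and 7.16 degrees, less where a joint would pass 70% of its speed; a pose out of reach is approached as far as the arm can. A call with a number of a shift or a turn outside -1 to 1 is refused whole. A call with a gripper value outside its range is refused whole. The fingers move at their own pace and stop on an object; the grip force is fixed at half the most. Time passes only in rows, so rows that repeat a pose let the fingers close. It gives the time, the measured TCP pose, the force and the opening at its end, in the units of the state.
- r.get_obs(): the state, without advancing time (a new reading comes with each control period).
- r.capture(name): name is "side" or "top" or "wrist"; returns (picture, depth): 480x640x3 uint8, blue, green, red; 480x640 float32, mm along the optical axis (not along the pixel's ray), 0 where there is no reading.
- r.calibration(name): a dict with "mtx" (3x3 intrinsics, pixels), "rvec" (rotation vector, rad) and "tvec" (3), from world to camera coordinates, as OpenCV has them. Camera axes: x right, y down, z forward; pixel columns grow to the right and rows downward; lengths in mm; the calibration is good to about 2 mm. A picture is of the moment at which its call begins: read the wrist's pose just before it. calibration takes no time and is no camera call; for the wrist camera it gives the pose at the moment of the call.
- r.hand_in(): hands the job in, once; it reports no verdict.
The state is a dict: "clock": time; "joint_positions": joint angles; "qd": joint speeds; "joint_efforts": joint torques, N m; "ee_pos": TCP position; "ee_rot": TCP orientation; "force": force on the tool from outside, world axes, zero at the start; "ft_torque": the same for the moment, N m; "grip_width": finger opening in mm.
Only numpy, scipy, OpenCV 4.12 (cv2) and the standard library are available. Lean on these libraries where they do the work, as an engineer would, in place of code of your own. Each camera call takes 0.05 s, during which the arm holds its last target. There are 200 camera calls.

TASK

Load the notched backing plate into the spring magazine on top of the plate that is already in it: push it down against the spring so that its notches pass between the collar's teeth, turn it clockwise until it is caught under the teeth, then let go. Leave the round backing plate, the wax tin and the screwdriver where they are.

Things in the scene. Friction and masses are not known exactly. Their poses are not given: they have to be found in the camera images.
- notched_hub (a point): Centre of the square steel hub of the loose notched backing plate. The hub is 20 x 20 mm, 22 mm high, with four flat sides and a threaded hole on top; this point is 11 mm below its top, 11 mm above the disc's upper face, 19 mm above the plate's underside (on the table). z points up the hub; x and y are square to its flats. Mass about 0.12 kg.
- notched_disc (a point): Where the same plate's axis meets the disc's upper face. The disc is black, 8 mm thick, with six straight-sided lobes 20 mm wide (83 mm over the lobes, 67 mm at the notch bottoms). Lobe middles lie along x and every 60 degrees from it, notch middles 30 degrees from those. It lies before or behind the magazine; the round plate has a plain rim and a round hub.
- magazine_mouth (a point): Point on the upright axis of the fixed spring magazine, level with its collar's top, 101 mm above the table, z up: a grey tube (100 mm outside, 88 mm bore) on a 118 mm round foot, with an aluminium screw collar (107 mm outside). The collar's mouth is 88 mm wide and 4 mm deep, chamfered to 94 mm. A caught plate has its hub centre 2 mm above this point, hub up through the collar.
- teeth_under (a point): On the magazine's axis, level with the undersides of the collar's six teeth: 12 mm wide, 5 mm thick, every 60 degrees, reaching in to radius 35 mm. The collar is screwed on at any angle, so x and y do NOT tell where the teeth are: see or feel it. A plate pressed lightly on them and turned up to 60 degrees drops through when its notches mesh (about 3.5 degrees of play each way).
- loaded_hub (a point): Hub centre of the like plate already in the magazine, caught under the teeth, hub 13 mm proud of the mouth. A plate put on top rests on this hub and pushes it down. Once through the teeth a plate turns only clockwise (seen from above), about 20 degrees, to stop ribs 8 mm deep under the teeth; let go, it is pressed up against the teeth. Two loaded: hubs 30 mm apart.
- follower (a joint): How far the spring follower in the magazine is pushed down, m: 0 with one plate loaded, about 0.030 with two, 0.037 at its lower stop. Spring 200 N/m: it presses up with about 6.5 N at 0 and 12.5 N at 0.030.
- round_plate: Bystander: a plain round black backing plate, 75 mm wide, 26 mm high, its round hub up; origin at the centre of its underside, on the table.
- wax_tin: Bystander: a flat round tin with a red lid, 80 mm wide, 34 mm high; origin at the centre of its underside, on the table.
- screwdriver: Bystander: a screwdriver with a red handle, 182 mm long, 26 mm thick, lying left of the work; origin at its middle, on the table.
Mind the look-alikes: they are no part of the job. Leave any purple look-alike of the part that bears notched_hub alone.

How it is judged:
By the outcome, as a careful person would: the job done as asked, in the order asked, and still so for the second after the job is handed in, with the robot touching nothing.
It also fails if it takes over 51 s, if anything falls off the work surface, if the arm or the gripper's body presses on something with over 40 N, if the wrist force passes 120 N, or if a joint passes its speed limit or range.

## Working session

There is one attempt and no reset: what is moved stays moved. The work goes in short steps, Python scripts to look and compute and a shell command to move; the robot and the scene stay as the last step left them, time stands still between calls to the robot, and variables do not carry over. Pictures are saved under pics/ and viewed, about 8 in all and at most 12, crops included, and the job is handed in when it is done.

```bash
mkdir -p pics
python3 - <<'E'
from workcell import r
import cv2,numpy as np
for n in("top","side"):
    p,d=r.capture(n); cv2.imwrite(f"pics/{n}0.png",p); np.save(f"{n}0.npy",d)
    c=r.calibration(n); R=cv2.Rodrigues(np.array(c["rvec"],float))[0]; print(n,c["mtx"],(-R.T@np.array(c["tvec"]).ravel()).round(), R.round(2).tolist())
print(r.get_obs())
E
```

```text
top [[616.89370426   0.         324.21038836]
 [  0.         616.89370426 238.0840517 ]
 [  0.           0.           1.        ]] [ 421. -171. 1208.] [[0.0, -1.0, -0.0], [-1.0, -0.0, -0.09], [0.09, 0.0, -1.0]]
side [[434.93112657   0.         320.25654477]
 [  0.         434.93112657 244.93456388]
 [  0.           0.           1.        ]] [ 548. -882.  597.] [[1.0, 0.02, 0.0], [0.01, -0.57, -0.82], [-0.02, 0.82, -0.57]]
{'clock': 0.1, 'joint_positions': array([-1.31859658e+00,  3.51194920e-01,  1.65230688e+00,  2.79873781e-05,
        1.13911819e+00, -8.45959640e-02]), 'qd': array([ 7.11319710e-04, -1.44257915e-05, -1.70537017e-03,  2.08709673e-03,
        1.32852035e-03, -2.05022141e-04]), 'joint_efforts': array([ 4.83534368e-04, -4.98027885e+01, -2.85705489e+01,  6.99564884e-02,
        2.38908181e-02, -1.43095127e-05]), 'ee_pos': array([ 181.71763173, -518.81476012,  226.16860844]), 'ee_rot': array([ 9.85855409e-01,  1.67597283e-01, -3.03334694e-05, -5.12927328e-04]), 'force': array([ 0.26423304, -0.49815117,  0.21240507]), 'ft_torque': array([-0.04989593,  0.02147589, -0.02087546]), 'grip_width': 93.19924350892566}
```

View pics/top0.png

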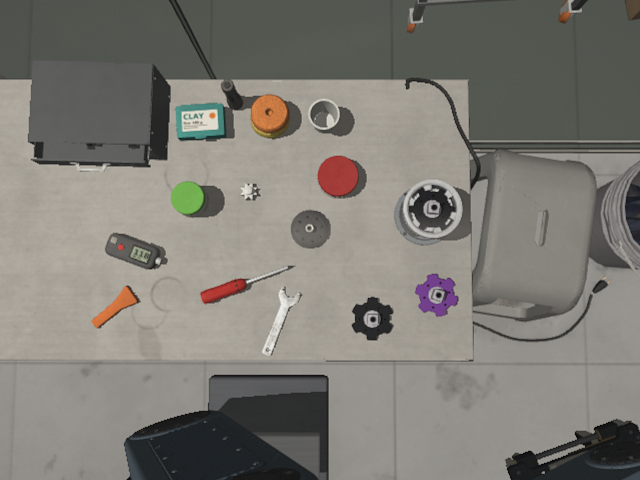

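View pics/side0.png

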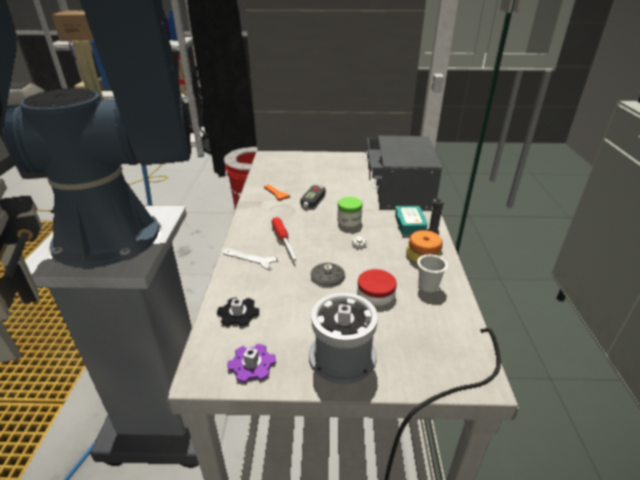

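The top view shows the black notched plate at (372,319), its purple look-alike at (437,295) and the magazine mouth at (432,208). I'll enlarge the crops to get the angles.

```bash
cat > h.py <<'E'
import numpy as np,cv2
from workcell import r
def unproj(c,u,v,z):
    R=cv2.Rodrigues(np.array(c["rvec"],float))[0]; t=np.array(c["tvec"],float).ravel()
    ray=R.T@np.linalg.solve(np.array(c["mtx"]),[u,v,1.]); o=-R.T@t
    return o+ray*(z-o[2])/ray[2]
E
python3 - <<'E'
from h import *
p=cv2.imread("pics/top0.png"); 
a=cv2.resize(p[294:344,347:397],(400,400),interpolation=cv2.INTER_CUBIC)
b=cv2.resize(p[170:245,392:467],(400,400),interpolation=cv2.INTER_CUBIC)
cv2.imwrite("pics/crop.png",np.hstack([a,b]))
c=r.calibration("top")
print("hub",unproj(c,372.5,319.5,30),"mag",unproj(c,433,208,101)); d=np.load("top0.npy"); print(d[319,372],d[208,433],d[335,372])
E
```

```text
hub [ 369.54163182 -260.57543673   30.        ] mag [ 572.86761267 -365.64127784  101.        ]
1166.0887 1102.8081 1187.8519
```

View pics/crop.png

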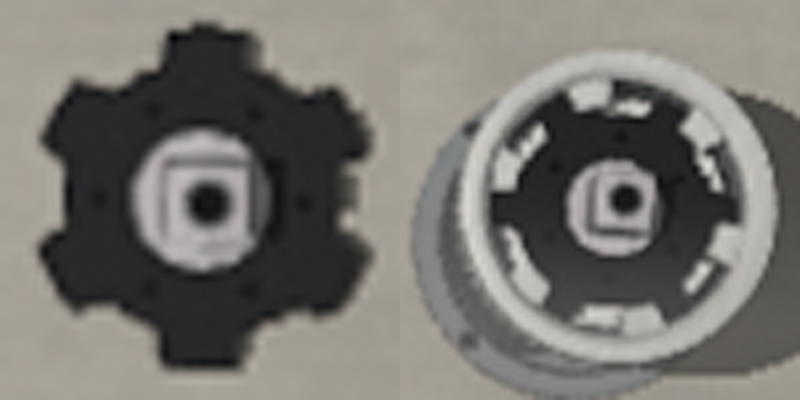

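The black plate's hub is square to the world axes, to within a few degrees, with lobes along ±x. Next I'll view the magazine with the wrist camera from above, at yaw 0.

```bash
python3 -m jog '[[[0.07,0,-0.03],[0,0,0.07],93],[[0.15,0,-0.07],[0,0,0.14],93],[[0.23,0,-0.15],[0,0,0.225],93],[[0.84,-0.03,-0.15],[0,0,0.225],93],[[0.84,-0.03,-0.15],[0,0,0.225],93],[[0.84,-0.03,-0.15],[0,0,0.225],93],[[0.84,-0.03,-0.15],[0,0,0.225],93],[[0.84,-0.03,-0.15],[0,0,0.225],93],[[0.84,-0.03,-0.15],[0,0,0.225],93],[[0.84,-0.03,-0.15],[0,0,0.225],93],[[0.84,-0.03,-0.15],[0,0,0.225],93],[[0.84,-0.03,-0.15],[0,0,0.225],93],[[0.84,-0.03,-0.15],[0,0,0.225],93],[[0.84,-0.03,-0.15],[0,0,0.225],93],[[0.84,-0.03,-0.15],[0,0,0.225],93],[[0.84,-0.03,-0.15],[0,0,0.225],93]]'
python3 - <<'E'
from h import *
import pickle
c=r.calibration("wrist");p,d=r.capture("wrist"); cv2.imwrite("pics/w1.png",p); np.save("w1.npy",d); pickle.dump(c,open("w1.pkl","wb"))
R=cv2.Rodrigues(np.array(c["rvec"],float))[0]; print(c["mtx"],(-R.T@np.array(c["tvec"]).ravel()).round(), R.round(2).tolist())
o=r.get_obs();print(o["ee_pos"],o["ee_rot"],o["clock"])
E
```

```text
clock: 1.43
ee_pos: [572.2, -366.9, 301.9]
ee_rot: [1.0, -0.001, -0.0, 0.0]
force: [-0.1, 0.9, 0.0]
grip_width: 93.1
[[359.09696668   0.         320.0694101 ]
 [  0.         359.09696668 245.04620299]
 [  0.           0.           1.        ]] [ 640. -367.  460.] [[-0.0, -1.0, 0.0], [-0.97, 0.0, 0.24], [-0.24, 0.0, -0.97]]
[ 572.32796686 -366.87611446  301.90164233] [ 9.99999428e-01 -1.06615483e-03  3.38109667e-05  8.06968386e-05] 1.4833
```

View pics/w1.png

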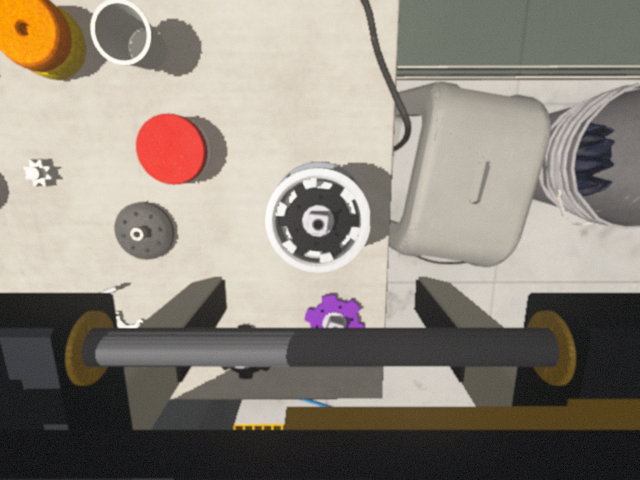

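The wrist view shows the magazine centre near (319,219). I'll rectify it to a top-down view on the tooth-top plane and fit the collar.

```bash
cat >> h.py <<'E'
def rect(p,c,x,y,z,half=60,s=5):
    # output: up=+x, left=+y, centre (x,y) on plane z
    q=[(x+half,y+half),(x+half,y-half),(x-half,y-half),(x-half,y+half)]
    src=cv2.projectPoints(np.array([[a,b,z] for a,b in q],float),np.array(c["rvec"],float),np.array(c["tvec"],float),np.array(c["mtx"]),None)[0].reshape(4,2).astype(np.float32)
    n=int(2*half*s); dst=np.array([(0,0),(n,0),(n,n),(0,n)],np.float32)
    return cv2.warpPerspective(p,cv2.getPerspectiveTransform(src,dst),(n,n),flags=cv2.INTER_CUBIC)
E
python3 - <<'E'
from h import *
import pickle
c=pickle.load(open("w1.pkl","rb"));p=cv2.imread("pics/w1.png")
a=rect(p,c,572.9,-365.6,101)
# bright ring fit: outermost bright pixels per angle
g=cv2.cvtColor(a,cv2.COLOR_BGR2GRAY).astype(float); s=5
for thr in (190,215,):
    cx,cy=300.,300.
    for it in range(8):
        th=np.radians(np.arange(0,360,2)); rr=np.arange(30,48,.2)*s  # inner edge of ring
        out=[]
        for t in th:
            v=cv2.remap(g.astype(np.float32),(cx+rr*np.cos(t)).astype(np.float32)[None],(cy+rr*np.sin(t)).astype(np.float32)[None],1)[0]
            k=np.where(v<thr)[0]
            if len(k): out.append((t,rr[k[-1]]))
        # last dark->bright inside r<48
        P=np.array([(cx+q*np.cos(t),cy+q*np.sin(t)) for t,q in out])
        A=np.c_[2*P,np.ones(len(P))]; sol=np.linalg.lstsq(A,(P**2).sum(1),rcond=None)[0]
        res=np.abs(np.hypot(*(P-sol[:2]).T)-np.sqrt(sol[2]+sol[0]**2+sol[1]**2)); keep=res<np.median(res)*2.5+.5
        sol=np.linalg.lstsq(A[keep],(P[keep]**2).sum(1),rcond=None)[0]; cx,cy=sol[:2]
    print(thr,"ctr world",572.9-(cy-300)/s,-365.6-(cx-300)/s,"R",np.sqrt(sol[2]+cx*cx+cy*cy)/s,keep.sum())
cv2.imwrite("pics/m1.png",a)
E
```

```text
190 ctr world 575.397897579795 -362.635933223707 R 44.47739353466967 145
215 ctr world 575.2131850337669 -362.5620852693736 R 45.26922888695967 163
```

View pics/m1.png

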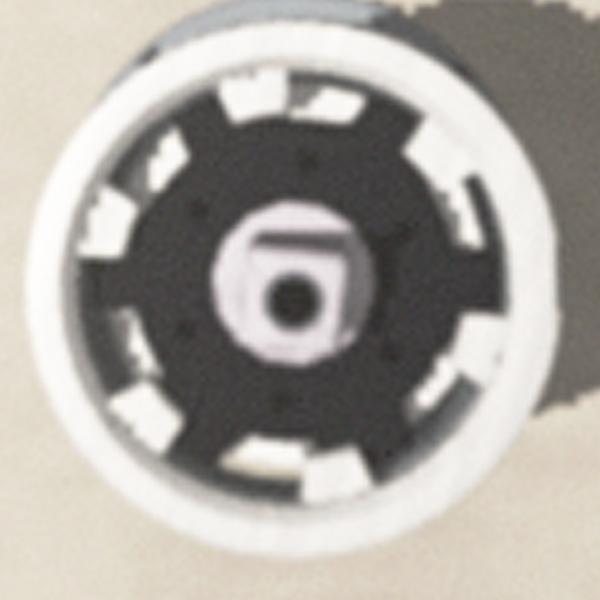

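Averaging opposite teeth puts the magazine centre near (575.1, −364.1), with the teeth at about 12.2° mod 60°. Now the same relative view over the plate.

```bash
python3 -m jog '[[[-0.41,-0.21,0.02],[0,0,0],60],[[-0.41,-0.21,0.1],[0,0,0],60],[[-0.41,-0.21,0.164],[0,0,0],60],[[-0.41,-0.21,0.164],[0,0,0],50],[[-0.41,-0.21,0.164],[0,0,0],50],[[-0.41,-0.21,0.164],[0,0,0],50],[[-0.41,-0.21,0.164],[0,0,0],50],[[-0.41,-0.21,0.164],[0,0,0],50],[[-0.41,-0.21,0.164],[0,0,0],50],[[-0.41,-0.21,0.164],[0,0,0],50]]'
python3 - <<'E'
from h import *
import pickle
c=r.calibration("wrist");p,d=r.capture("wrist"); cv2.imwrite("pics/w2.png",p); pickle.dump(c,open("w2.pkl","wb"))
o=r.get_obs();print(o["ee_pos"],o["ee_rot"],o["clock"])
cv2.imwrite("pics/m2.png",np.hstack([rect(p,c,370,-260,8,50,4),rect(p,c,370,-260,30,25,8)]))
E
```

```text
clock: 2.32
ee_pos: [369.4, -262.1, 220.6]
ee_rot: [1.0, -0.001, 0.001, 0.001]
force: [0.9, -0.1, -0.4]
grip_width: 49.7
[ 369.40534891 -261.96258074  220.40764375] [ 9.99999370e-01 -4.34111702e-04  7.94598214e-04  6.64141922e-04] 2.3667
```

View pics/m2.png

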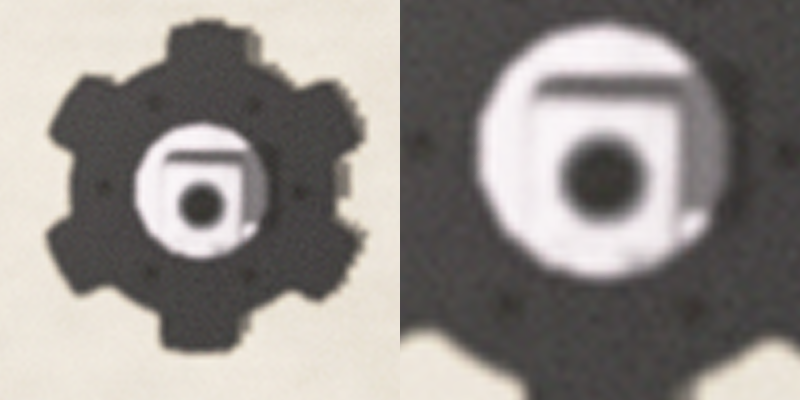

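Plate hub measured at (373, −260.7), yaw about −1°, and both cameras agree on the offset in x to the magazine. Descending to grasp.

```bash
python3 -m jog '[[[0.005,-0.002,0.08],[0,0,0.01],50],[[0.005,-0.002,0.16],[0,0,0.01],50],[[0.005,-0.002,0.24],[0,0,0.01],50],[[0.005,-0.002,0.31],[0,0,0.01],45],[[0.005,-0.002,0.36],[0,0,0.01],40],[[0.005,-0.002,0.39],[0,0,0.01],40],[[0.005,-0.002,0.402],[0,0,0.01],40],[[0.005,-0.002,0.402],[0,0,0.01],40],[[0.005,-0.002,0.402],[0,0,0.01],40],[[0.005,-0.002,0.402],[0,0,0.01],30],[[0.005,-0.002,0.402],[0,0,0.01],10],[[0.005,-0.002,0.402],[0,0,0.01],10],[[0.005,-0.002,0.402],[0,0,0.01],10],[[0.005,-0.002,0.402],[0,0,0.01],10],[[0.005,-0.002,0.402],[0,0,0.01],10],[[0.005,-0.002,0.402],[0,0,0.01],10],[[0.005,-0.002,0.402],[0,0,0.01],10]]'
```

```text
clock: 3.78
ee_pos: [371.1, -260.3, 19.3]
ee_rot: [1.0, -0.008, 0.0, 0.0]
force: [-0.7, 1.0, 7.2]
grip_width: 19.7
```

Grip is good at 19.7 mm. Now lifting and carrying it over the magazine, yawed to −17.75° so the notches line up with the teeth, then I'll look.

```bash
python3 -m jog '[[[0,0,-0.03],[0,0,0],10],[[0,0,-0.1],[0,0,0],10],[[0,0,-0.18],[0,0,0],10],[[0.05,0.02,-0.26],[0,0,0.06],10],[[0.13,0.06,-0.29],[0,0,0.12],10],[[0.21,0.10,-0.29],[0,0,0.196],10],[[0.28,0.14,-0.29],[0,0,0.196],10],[[0.34,0.17,-0.29],[0,0,0.196],10],[[0.39,0.193,-0.29],[0,0,0.196],10],[[0.407,0.2015,-0.28],[0,0,0.196],10],[[0.407,0.2015,-0.27],[0,0,0.196],10],[[0.407,0.2015,-0.262],[0,0,0.196],10],[[0.407,0.2015,-0.262],[0,0,0.196],10],[[0.407,0.2015,-0.262],[0,0,0.196],10]]'
python3 - <<'E'
from h import *
import pickle
c=r.calibration("wrist");p,d=r.capture("wrist"); cv2.imwrite("pics/w3.png",p); pickle.dump(c,open("w3.pkl","wb"))
ct=r.calibration("top");pt,_=r.capture("top"); cv2.imwrite("pics/t3.png",pt)
o=r.get_obs();print(o["ee_pos"],o["ee_rot"],o["clock"],o["force"])
a=p[170:400,200:440]; a=cv2.resize(a,(480,460),interpolation=cv2.INTER_CUBIC); cv2.imwrite("pics/c3.png",a)
E
```

```text
clock: 4.95
ee_pos: [571.7, -363.4, 149.6]
ee_rot: [0.988, -0.154, -0.0, -0.0]
force: [-0.1, -0.3, -0.4]
grip_width: 19.8
[ 572.21482686 -363.78290297  150.25353239] [ 9.88021372e-01 -1.54317015e-01  1.44722620e-04  8.50468801e-05] 5.05 [-0.8591983  -0.55393271 -0.87803552]
```

View pics/c3.png

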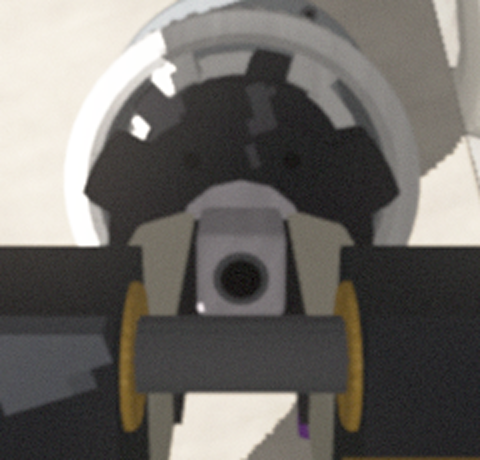

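Plate held straight at −17.7°, centred over the collar. Descending onto the loaded hub and pressing to just above the teeth.

```bash
python3 -m jog '[[[0.002,0,0.01],[0,0,0],10],[[0.002,0,0.02],[0,0,0],10],[[0.002,0,0.03],[0,0,0],10],[[0.002,0,0.037],[0,0,0],10],[[0.002,0,0.044],[0,0,0],10],[[0.002,0,0.05],[0,0,0],10],[[0.002,0,0.056],[0,0,0],10],[[0.002,0,0.062],[0,0,0],10],[[0.002,0,0.062],[0,0,0],10],[[0.002,0,0.062],[0,0,0],10],[[0.002,0,0.062],[0,0,0],10]]'; python3 -c "
from workcell import r;o=r.get_obs();print(o['ee_pos'],o['force'],o['ft_torque'])"
```

```text
clock: 5.97
ee_pos: [573.6, -364.2, 118.9]
ee_rot: [0.988, -0.154, -0.0, -0.0]
force: [-3.1, 1.8, 6.7]
grip_width: 20.1
[ 573.60231661 -364.19843901  118.94940261] [-3.05066887  1.75011418  6.67633553] [0.42209711 0.5870021  0.02532635]
```

```bash
python3 -m jog '[[[-0.002,-0.0005,0],[0,0,0],10],[[-0.002,-0.0005,0.002],[0,0,0],10],[[-0.002,-0.0005,0.004],[0,0,0],10],[[-0.002,-0.0005,0.006],[0,0,0],10],[[-0.002,-0.0005,0.008],[0,0,0],10],[[-0.002,-0.0005,0.01],[0,0,0],10],[[-0.002,-0.0005,0.01],[0,0,0],10],[[-0.002,-0.0005,0.01],[0,0,0],10]]'; python3 -c "
from workcell import r;o=r.get_obs();print(o['ee_pos'],o['force'],o['ft_torque'])"
```

```text
clock: 6.63
ee_pos: [573.4, -364.1, 114.5]
ee_rot: [0.988, -0.154, 0.001, 0.001]
force: [0.4, 0.6, 7.3]
grip_width: 19.6
[ 573.43704208 -364.120779    114.50570898] [0.42547841 0.58682029 7.25498003] [ 0.13864033  0.06139257 -0.00727521]
```

```bash
python3 -m jog '[[[0,0,0.003],[0,0,0],10],[[0,0,0.006],[0,0,0],10],[[0,0,0.009],[0,0,0],10],[[0,0,0.012],[0,0,0],10],[[0,0,0.014],[0,0,0],10],[[0,0,0.014],[0,0,0],10],[[0,0,0.014],[0,0,0],10]]'; python3 -c "
from workcell import r;o=r.get_obs();print(o['ee_pos'],o['force'],o['ft_torque'])"
```

```text
clock: 7.22
ee_pos: [573.5, -364.2, 107.7]
ee_rot: [0.988, -0.154, 0.001, 0.001]
force: [-0.6, 0.8, 9.1]
grip_width: 19.7
[ 573.4504689  -364.16147229  107.70026172] [-0.6275096   0.78892744  9.08607477] [0.19444283 0.17466542 0.03091521]
```

No jam: the force is following the spring rate. Continuing below the teeth.

```bash
python3 -m jog '[[[0,0,0.003],[0,0,0],10],[[0,0,0.006],[0,0,0],10],[[0,0,0.009],[0,0,0],10],[[0,0,0.012],[0,0,0],10],[[0,0,0.015],[0,0,0],10],[[0,0,0.015],[0,0,0],10],[[0,0,0.015],[0,0,0],10]]'; python3 -c "
from workcell import r;o=r.get_obs();print(o['ee_pos'],o['force'],o['ft_torque'])"
```

```text
clock: 7.8
ee_pos: [573.5, -364.1, 100.3]
ee_rot: [0.988, -0.154, 0.001, 0.001]
force: [-1.2, 0.5, 9.9]
grip_width: 19.7
[ 573.47396075 -364.1477436   100.32774377] [-1.24299318  0.48126894  9.87330743] [ 0.32990833  0.22644528 -0.00242494]
```

```bash
python3 -m jog '[[[0,0,0],[0,0,0.02],10],[[0,0,0],[0,0,0.04],10],[[0,0,0],[0,0,0.06],10],[[0,0,0],[0,0,0.08],10],[[0,0,0],[0,0,0.1],10],[[0,0,0],[0,0,0.12],10],[[0,0,0],[0,0,0.12],10]]'; python3 -c "
from workcell import r;o=r.get_obs();print(o['ee_pos'],o['force'],o['ft_torque'])"
```

```text
clock: 8.38
ee_pos: [573.8, -364.4, 100.6]
ee_rot: [0.97, -0.243, 0.002, 0.001]
force: [0.5, -0.1, 9.7]
grip_width: 19.8
[ 573.7712729  -364.38698574  100.60596566] [ 0.48643624 -0.05870991  9.68916725] [ 0.07934062  0.03560295 -0.04140338]
```

Turned 10° freely. On toward the stop.

```bash
python3 -m jog '[[[0,0,0],[0,0,0.02],10],[[0,0,0],[0,0,0.04],10],[[0,0,0],[0,0,0.06],10],[[0,0,0],[0,0,0.08],10],[[0,0,0],[0,0,0.1],10],[[0,0,0],[0,0,0.11],10],[[0,0,0],[0,0,0.11],10]]'; python3 -c "
from workcell import r;o=r.get_obs();print(o['ee_pos'],o['force'],o['ft_torque'])"
```

```text
clock: 8.97
ee_pos: [573.7, -364.4, 100.6]
ee_rot: [0.947, -0.322, 0.002, 0.001]
force: [-1.1, -0.2, 10.9]
grip_width: 19.9
[ 573.67546751 -364.35158379  100.6039839 ] [-1.14149052 -0.22456459 10.87164609] [0.20660323 0.12010881 0.35575634]
```

The 0.36 Nm of torque at 19.8° means it's on the stop rib. Now I'll raise it to check that the teeth hold it.

```bash
python3 -m jog '[[[0,0,-0.002],[0,0,-0.003],10],[[0,0,-0.004],[0,0,-0.003],10],[[0,0,-0.006],[0,0,-0.003],10],[[0,0,-0.007],[0,0,-0.003],10],[[0,0,-0.007],[0,0,-0.003],10],[[0,0,-0.007],[0,0,-0.003],10]]'; python3 -c "
from workcell import r;o=r.get_obs();print(o['ee_pos'],o['force'],o['ft_torque'])"
```

```text
clock: 9.47
ee_pos: [573.6, -364.3, 103.3]
ee_rot: [0.948, -0.319, 0.001, 0.0]
force: [4.7, -2.5, 5.3]
grip_width: 19.4
[ 573.6058308  -364.32214201  103.30674191] [ 4.69854934 -2.46306062  5.30009213] [-0.45218668 -0.69504946  0.31502317]
```

Upward motion stops at TCP z = 103.3 with the force dropping, so the teeth are holding it. Releasing with a small opening, because the fingers are inside the collar, then retreating.

```bash
python3 -m jog '[[[0,0,0],[0,0,0],22],[[0,0,0],[0,0,0],25],[[0,0,0],[0,0,0],27],[[0,0,0],[0,0,0],27],[[0,0,0],[0,0,0],27],[[0,0,0],[0,0,0],27],[[0,0,-0.01],[0,0,0],27],[[0,0,-0.03],[0,0,0],27],[[0,0,-0.05],[0,0,0],27],[[0,0,-0.1],[0,0,0],40],[[0,0,-0.18],[0,0,0],60],[[0,0,-0.26],[0,0,0],90],[[0,0,-0.34],[0,0,0],90],[[0,0,-0.4],[0,0,0],90],[[0,0,-0.4],[0,0,0],90],[[0,0,-0.4],[0,0,0],90],[[0,0,-0.4],[0,0,0],90],[[0,0,-0.4],[0,0,0],90]]'
python3 - <<'E'
from h import *
c=r.calibration("wrist");p,d=r.capture("wrist"); q,_=r.capture("side")
o=r.get_obs();print(o["ee_pos"],o["clock"],o["force"])
a=rect(p,c,575,-364,101,60,400/120); b=cv2.resize(q[280:390,290:400],(400,400),interpolation=cv2.INTER_CUBIC)
cv2.imwrite("pics/f.png",np.hstack([a,b]))
R=cv2.Rodrigues(np.array(c["rvec"],float))[0]; o3=-R.T@np.array(c["tvec"]).ravel()
# world heights along the rectified region
for nm,P in {"hubtop":(580,-364+4,114),"hubtop2":(576,-364-7,114),"disc":(575+22,-364,92),"disc2":(575,-364+24,92),"rim":(575,-364-49,101)}.items():
    u,v=cv2.projectPoints(np.array([P],float),np.array(c["rvec"],float),np.array(c["tvec"],float),np.array(c["mtx"]),None)[0].ravel()
    z=np.median(d[int(v)-1:int(v)+2,int(u)-1:int(u)+2]); w=R.T@(np.linalg.solve(np.array(c["mtx"]),[u,v,1.])*z)+o3
    print(nm,w.round(1))
E
```

```text
clock: 10.97
ee_pos: [572.3, -363.4, 301.3]
ee_rot: [0.948, -0.319, -0.001, -0.0]
force: [0.5, 0.0, 0.5]
grip_width: 82.4
[ 572.43386618 -363.4504572   301.32332387] 11.0667 [-0.84418523  0.06794169  0.03199854]
hubtop [ 580.1 -360.1  114.5]
hubtop2 [ 576.1 -371.1  114.9]
disc [ 597.  -364.1   92.6]
disc2 [ 575.1 -340.1   92.4]
rim [ 575.1 -413.   101.8]
```

View pics/f.png

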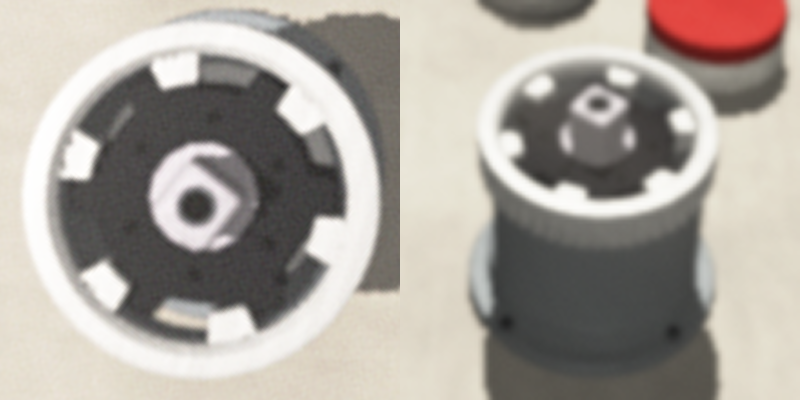

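The plate sits level under all six teeth: hub top at z = 114.7 (114 expected), disc face at 92.5 (92), lobes under the teeth and notches clockwise of them. Handing in.

```bash
python3 -c "
from workcell import r;print(r.hand_in())"
```

```text
the job is handed in; nothing more can be done
None
```

The notched backing plate is loaded in the magazine on top of the first one and caught under all six teeth. I handed the job in at about 11 s on the robot's clock.

- **What I did:** I gripped the black plate by its hub and turned it to −17.7° so its notches matched the teeth. I then pressed it through, about 3 mm below the teeth, with about 10 N of spring force and no jam. I turned it 19.8° clockwise until it met the stop (0.36 Nm), raised it until the teeth held it, let go and backed off to 300 mm.
- **Last checks:**
  - After release, the disc's upper face measured 92.5 mm above the table (expected 92) and the hub top 114.7 mm (expected 114).
  - The final wrist and side pictures show the lobes under the teeth and the notches clockwise of them.
  - Nothing touched the gripper at the end.
- **Disagreements and gaps:**
  - The wrist and top cameras differed by 2–3 mm in absolute x, but agreed on the plate-to-magazine distance to within about 1.5 mm.
  - The spring force read 1–3 N lower than expected while pressing.
  - I did not re-measure the round plate, wax tin, screwdriver or purple plate afterwards, but no move went near the first three, and the plate was lifted clear of the purple one before being carried across.

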